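# Take a cell-strainer cascade apart into its colour-banded dishes

## Task

The sample has drained through the cascade of four cell strainers stacked on the tube. Take the cascade apart from the top down, one strainer at a time, and stand each one upright on the floor of the culture dish banded with its own colour before you go on to the next, setting it down gently rather than dropping it. Leave the dishes where they are and do not disturb the bottle and the slide box.

Things in the scene. Friction and masses are not known exactly. Their poses are not given: they have to be found in the camera images.
- strainer_red: red cell strainer, top of the cascade: loose open plastic cup, 30 mm tall, 18 g. Barrel 36 mm in diameter from 10 to 30 mm above its foot (grip here); mesh foot below it 25.6 mm in diameter. A finger tab level with the top rim, 13 mm wide, 3 mm thick, sticks out along its +x to 34.5 mm from the axis. Origin: centre of the foot's underside; z up the axis.
- strainer_yellow: yellow cell strainer, same shape as the red, second from the top. Each strainer's foot hangs with 2 mm play in the mouth of the part below and its shoulder rests on that part's rim, so each sits 20 mm above the next and lifts straight out. Tabs of successive strainers point about 90 degrees apart. Origin as the red.
- strainer_green: green cell strainer, same shape as the red, third from the top. Origin: centre of the foot's underside; z up the axis, +x to the tab.
- strainer_blue: blue cell strainer, same shape and origin as the red, bottom of the cascade. It hangs in the black connector ring (36 mm in diameter, rim 126 mm above the bench) on a clear 50 ml tube in a fixed grey stand whose round foot is 80 mm wide; its origin is at first 116 mm above the bench.
- dish_red: culture dish banded with red tape: loose, clear, round, light (35 g), open at the top, 60 mm in outer diameter, wall 2 mm thick and 15 mm high, floor 2 mm thick, the red tape round its wall and a red tape end, 18 mm wide, sticking out to 49 mm from the axis along its own +x. Origin: centre of its underside; z up.
- dish_yellow: culture dish banded with yellow tape: loose, clear, round, light (35 g), open at the top, 60 mm in outer diameter, wall 2 mm thick and 15 mm high, floor 2 mm thick, the yellow tape round its wall and a yellow tape end, 18 mm wide, sticking out to 49 mm from the axis along its own +x. Origin: centre of its underside; z up.
- dish_green: culture dish banded with green tape: loose, clear, round, light (35 g), open at the top, 60 mm in outer diameter, wall 2 mm thick and 15 mm high, floor 2 mm thick, the green tape round its wall and a green tape end, 18 mm wide, sticking out to 49 mm from the axis along its own +x. Origin: centre of its underside; z up.
- dish_blue: culture dish banded with blue tape: loose, clear, round, light (35 g), open at the top, 60 mm in outer diameter, wall 2 mm thick and 15 mm high, floor 2 mm thick, the blue tape round its wall and a blue tape end, 18 mm wide, sticking out to 49 mm from the axis along its own +x. Origin: centre of its underside; z up.
- bottle: bystander: loose amber bottle with a black cap, 60 mm in diameter, 115 mm tall. Origin: centre of its underside.
- slide_box: bystander: loose closed grey slide box, 98 x 84 x 30 mm. Origin: centre of its underside.
Not all that is in view belongs to the job. What is shaped like the dish_blue but brown or pink is not meant.

How it is judged:
By the outcome, as a careful person would: the job done as asked, in the order asked, and still so for the second after the job is handed in, with the robot touching nothing.
It also fails if it takes over 120 s, if anything falls off the work surface, if the arm or the gripper's body presses on something with over 40 N, if the wrist force passes 120 N, or if a joint passes its speed limit or range.

## Robot

A 6-joint arm with a two-finger parallel gripper is mounted at the origin on the work surface. World frame = base frame: x ahead of the robot, y to its left, z up, the work surface at z = 0. Lengths are in m, angles in rad, forces in N, time in s.
With the tool pointing down it reaches from about 0.375 to 0.975 m from the base axis. Payload 3.8 kg.
Tool frame: the origin (TCP) lies midway between the tips of the shut fingers; the grasp point (between the pads) lies grip_depth behind it (grip_depth is the distance from the TCP to the grasp point, in m); z points along the fingers, y is the line along which they close (so a half turn about z gives the same grasp; the last joint's range is limited). The gripper opens to 85 mm and grips with 20 to 120 N. Pads are 22 mm wide; open, the fingers measure 114 mm over their backs; the gripper's body (76 mm by 85 mm) begins 54 mm behind the grasp point. The pads swing forward as they close: fully open they stand 13 mm farther back than shut.
Start: joints at [-1.348, 0.264, 1.604, -0, 1.274, -0.037], TCP at [0.173, -0.652, 0.231] pointing down, gripper open.
Joint ranges: [-2.63, 2.63], [-0.94, 2.18], [0.31, 2.57], [-1.31, 4.45], [0, 2.66], [-2.55, 2.55]. Speed limits (rad/s): [2.57, 2.57, 3.14, 3.14, 3.14, 3.14].

## Interface

Orientations are given as a rotation vector (axis times angle).
In Python, from workcell import observe, camera, camera_info, close_job, grip_depth gives the robot as it stands. The module is installed in compiled form; this text tells all that it offers.
- The arm moves only by the shell command python3 -m pendant 'ROWS' [OPENING] [FORCE]. ROWS is JSON, a list that holds one entry, the list of rows, each a list of 6 numbers: the shift along the tool's x, y, z in cm, then the turn, a rotation vector about the tool's x, y, z in degrees. In form: [[[tx, ty, tz, ax, ay, az], ...]]. A call has 1 to 10 rows; each row shifts and turns the commanded pose from where the row before left it, along the tool's axes as they then stand; what a row does not reach is not made up. A row lasts 1/10 s, in which the tool goes at most 50 mm and 8.59 degrees, less where a joint would pass 70% of its speed; a pose out of reach is approached as far as the arm can. A call with a gripper value outside its range is refused whole. OPENING is the opening, from -1 (shut) to 1 (fully open), set as the call begins (- or left out, the last holds). The fingers move at their own pace and stop on an object; FORCE is the grip in N (left out, the last holds). Time passes only in rows, so rows that do not move let the fingers close. It gives the time, the measured TCP pose, the force, the opening and the grip force at its end, in the units of the state.
- observe(): the state, without advancing time (a new reading comes with each control period).
- camera(name): name is "scene" or "top" or "wrist"; returns (picture, depth): 384x512x3 uint8, blue, green, red; 384x512 float32, m along the optical axis (not along the pixel's ray), 0 where there is no reading.
- camera_info(name): a dict with "mtx" (3x3 intrinsics, pixels), "k1" (the pictures are not rectified: a ray, as slopes to the right and down, at radius r is drawn at 1 + k1 r^2 times it, then the intrinsics apply), "R" (3x3) and "t" (3): a world point X has camera coordinates R X + t. Camera axes: x right, y down, z forward; pixel columns grow to the right and rows downward; lengths in m; the calibration is good to about 2 mm. A picture is of the moment at which its call begins: read the wrist's pose just before it. camera_info takes no time and is no camera call; for the wrist camera it gives the pose at the moment of the call.
- close_job(): hands the job in; it is judged then, once.
The state is a dict: "t": time; "qpos": joint angles; "joint_velocities": joint speeds; "joint_efforts": joint torques, N m; "tcp_pos": TCP position; "eef_rot": TCP orientation; "force": force on the tool from outside, world axes, zero at the start; "ft_torque": the same for the moment, N m; "grip_width": finger opening in m; "finger_force": force on a finger pad.
Only numpy, scipy, OpenCV 4.12 (cv2) and the standard library are available. Lean on these libraries where they do the work, as an engineer would, in place of code of your own. Each camera call takes 0.05 s, during which the arm holds its last target. There are 200 camera calls.

## Working session

There is one attempt and no reset: what is moved stays moved. The work goes in short steps, Python scripts to look and compute and a shell command to move; the robot and the scene stay as the last step left them, time stands still between calls to the robot, and variables do not carry over. Pictures are saved under pics/ and viewed, at most 14 in all, crops included, and the job is handed in when it is done.

```bash
mkdir -p pics
python3 - <<'E'
from workcell import *
import cv2,numpy as np
s=observe();print(s['tcp_pos'],s['eef_rot'],s['grip_width'],grip_depth)
for n in("scene","top"):
    p,d=camera(n);cv2.imwrite(f'pics/{n}0.png',p);np.savez(f'{n}0.npz',p=p,d=d);print(n,camera_info(n))
E
```

```text
[ 0.17321814 -0.65164896  0.22996016] [-3.11293275e+00 -4.06604810e-01  3.64789803e-04] 0.08547786213377337 0.0187
scene {'mtx': array([[376.87041663,   0.        , 252.22566358],
       [  0.        , 376.87041663, 189.97348661],
       [  0.        ,   0.        ,   1.        ]]), 'k1': -0.10302934088354393, 'R': array([[ 0.44667869,  0.89468061, -0.00497543],
       [ 0.71427384, -0.35994656, -0.60020943],
       [-0.53878663,  0.26454694, -0.79982741]]), 't': array([-0.25332468, -0.35133926,  1.47060301])}
top {'mtx': array([[384.66290213,   0.        , 260.30163303],
       [  0.        , 384.66290213, 195.84999074],
       [  0.        ,   0.        ,   1.        ]]), 'k1': 0.042805338715868266, 'R': array([[ 1.32191722e-03, -9.99955005e-01, -9.39364742e-03],
       [-9.96971406e-01, -5.87426490e-04, -7.77667689e-02],
       [ 7.77577518e-02,  9.46799911e-03, -9.96927324e-01]]), 't': array([-0.0097643 ,  0.58042238,  1.06935236])}
```

View pics/scene0.png

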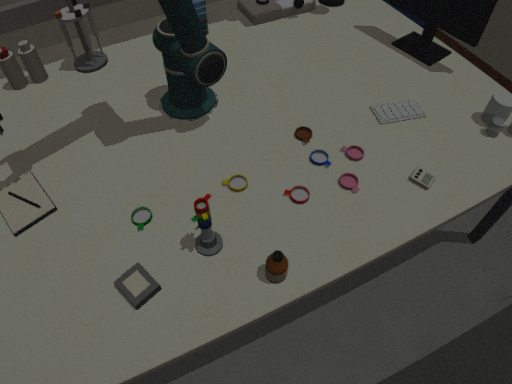

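View pics/top0.png

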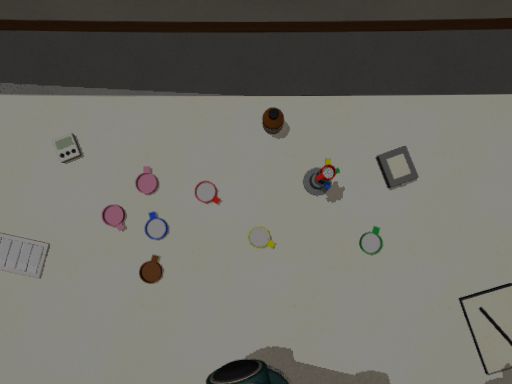

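The top view shows the dish_blue candidates. Blue at (156,228) carries blue tape and is the one meant; brown at (151,271) and pink at (147,182) and (114,215) are not. Red is at (206,191), yellow at (260,237) and green at (371,243). The cascade is at (328,173), the bottle at (273,120) and the box at (397,167). I'll confirm these in an enlarged crop and compute positions.

```bash
cat > h.py <<'E'
from workcell import *
import cv2,numpy as np
def ray(info,uv):
    m,k=info['mtx'],info['k1']
    q=cv2.undistortPoints(np.array(uv,float).reshape(-1,1,2),m,np.array([k,0,0,0,0.]))[:,0]
    d=np.c_[q,np.ones(len(q))]@info['R']
    return -info['R'].T@info['t'],d
def onz(info,uv,z):
    c,d=ray(info,uv); return c+d*((z-c[2])/d[:,2])[:,None]
def proj(info,X):
    c=np.atleast_2d(X)@info['R'].T+info['t'];q=c[:,:2]/c[:,2:]
    q=q*(1+info['k1']*(q**2).sum(1))[:,None]
    return q@info['mtx'][:2,:2].T+info['mtx'][:2,2]
HUE={'red':(174,6),'yellow':(22,36),'green':(45,85),'blue':(100,130)}
def mask(p,c,smin=110,vmin=60):
    h,s,v=cv2.split(cv2.cvtColor(p,cv2.COLOR_BGR2HSV));a,b=HUE[c]
    hh=((h>=a)&(h<=b)) if a<b else ((h>=a)|(h<=b))
    return (hh&(s>smin)&(v>vmin)).astype(np.uint8)
E
python3 - <<'E'
from h import *
p=np.load('top0.npz')['p'];I=camera_info('top')
uv={'red':(206,191),'yellow':(260,237),'green':(371,243),'blue':(156,228)}
for c,q in uv.items():
    m=mask(p,c);w=np.zeros_like(m);cv2.circle(w,q,22,1,-1)
    y,x=np.nonzero(m&w); P=onz(I,np.c_[x,y],.012)[:,:2]
    # robust circle r=.03 fit
    from scipy.optimize import least_squares
    c0=onz(I,[q],.012)[0,:2]
    r=least_squares(lambda v:np.hypot(*(P-v).T)-.029,c0,loss='soft_l1',f_scale=.002)
    tail=P[np.hypot(*(P-r.x).T)>.035]
    t=tail.mean(0)-r.x if len(tail) else [0,0]
    print(c,c0.round(3),r.x.round(4),len(P),len(tail),np.degrees(np.arctan2(t[1],t[0])).round())
for n,q,z in(('red top',(328,173),.206),('bottle',(273,114),.115),('box',(397,167),.03)):print(n,onz(I,[q],z)[0].round(3))
a=cv2.resize(p[140:290,95:395],None,fx=2.6,fy=2.6,interpolation=cv2.INTER_CUBIC)
cv2.imwrite('pics/c1.png',a)
s=np.load('scene0.npz')['p'];cv2.imwrite('pics/c2.png',cv2.resize(s[180:270,155:255],None,fx=6,fy=6,interpolation=cv2.INTER_CUBIC))
E
```

```text
red [0.595 0.147] [0.5924 0.1469] 111 21 -127.0
yellow [ 0.464 -0.008] [ 0.4622 -0.008 ] 94 23 -120.0
green [ 0.448 -0.321] [ 0.4529 -0.3222] 87 16 -21.0
blue [0.489 0.288] [0.4922 0.2892] 109 21 17.0
red top [ 0.62  -0.171  0.206]
bottle [ 0.79  -0.043  0.115]
box [ 0.661 -0.393  0.03 ]
```

View pics/c1.png

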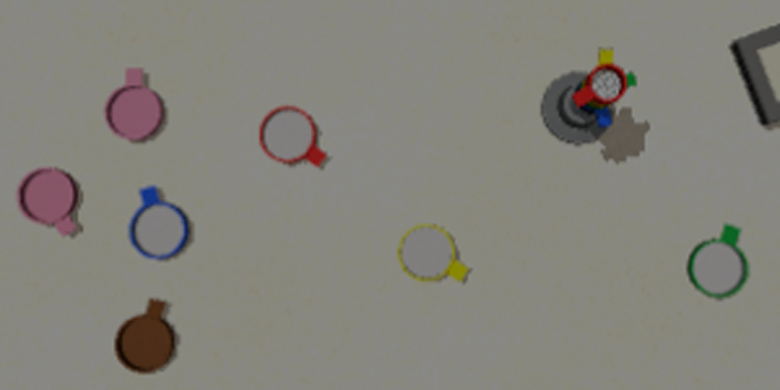

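View pics/c2.png

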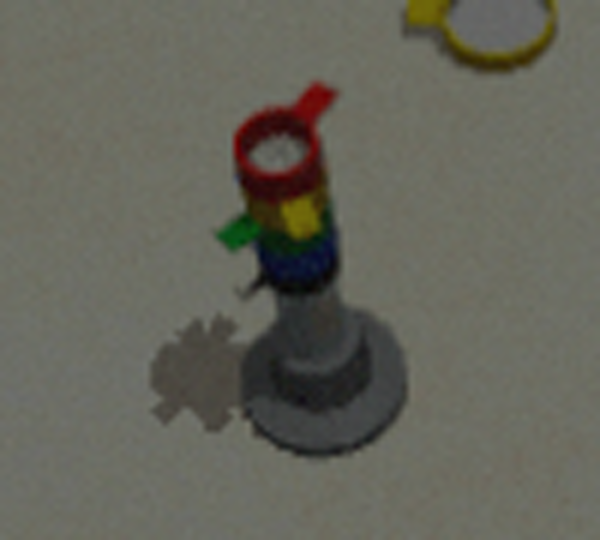

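The crops confirm the four taped dishes; the brown and both pink ones are decoys. The cascade from the top is red, yellow, green, blue. In c1 the red tab points to (583,98), yellow to (606,55), green to (631,79) and blue to (604,118).

Run:
```python
from h import *
T=camera_info('top');S=camera_info('scene')
f1=lambda u,v:(u/2.6+95-.3,v/2.6+140-.3); f2=lambda u,v:(u/6+155-.4,v/6+180-.4)
ct=onz(T,[f1(607,85)],.206)[0];cs=onz(S,[f2(278,152)],.206)[0];print(ct,cs)
c=ct[:2]*.5+cs[:2]*.5
for n,z,a,b in(('red',.206,(582,99),(322,97)),('yellow',.186,(606,55),(301,218)),('green',.166,(632,79),(233,236)),('blue',.146,(604,119),None)):
    for I,f,q in((T,f1,a),(S,f2,b)):
        if q:
            d=onz(I,[f(*q)],z)[0,:2]-(ct if I is T else cs)[:2];print(n,(d*1000).round(),np.degrees(np.arctan2(d[1],d[0])).round())
for n,q in (('red',f2(0,0)),):pass
print('foot',onz(T,[f1(578,107)],.005)[0],onz(S,[f2(324,383)],.005)[0])
s=np.load('scene0.npz')['p']
from scipy.optimize import least_squares
for n,q in(('red',(299,194)),('yellow',(237,183)),('green',(142,216)),('blue',(319,157))):
    m=mask(s,n);w=np.zeros_like(m);cv2.circle(w,q,18,1,-1);y,x=np.nonzero(m&w);P=onz(S,np.c_[x,y],.012)[:,:2]
    r=least_squares(lambda v:np.hypot(*(P-v).T)-.029,onz(S,[q],.012)[0,:2],loss='soft_l1',f_scale=.002);print(n,r.x.round(4))
o=observe();from scipy.spatial.transform import Rotation as R
print(R.from_rotvec(o['eef_rot']).as_matrix().round(3))
```

```text
[ 0.62184161 -0.17130962  0.206     ] [ 0.6302264  -0.17076855  0.206     ]
red [-13.  23.] 119.0
red [-18.  27.] 123.0
yellow [31. -3.] -5.0
yellow [21. -1.] -2.0
green [ 11. -30.] -70.0
green [  4. -27.] -82.0
blue [-25.  -7.] -165.0
foot [ 0.62531218 -0.17266319  0.005     ] [ 0.62632414 -0.17028109  0.005     ]
red [0.5927 0.1497]
yellow [ 0.4644 -0.0036]
green [ 0.4523 -0.3207]
blue [0.4914 0.2927]
[[ 0.966  0.257 -0.001]
 [ 0.257 -0.966  0.002]
 [ 0.    -0.002 -1.   ]]
```

The measurements give the cascade axis at about (0.626, -0.171). The red tab points to about 120°, so I'll close along 30° (tool yaw 120°). I'll travel up and over first.

```bash
cat > go.py <<'E'
import sys
from h import *
from scipy.spatial.transform import Rotation as R
# usage: go.py x y z yaw -> remaining shift (cm, tool axes now) and turn
x,y,z,yaw=map(float,sys.argv[1:5]);o=observe();M=R.from_rotvec(o['eef_rot'])
a=np.radians(yaw);W=np.array([[np.cos(a),np.sin(a),0],[np.sin(a),-np.cos(a),0],[0,0,-1]])
d=np.array([x,y,z])-o['tcp_pos']
print('tcp',o['tcp_pos'].round(4),'shift cm',(M.inv().apply(d)*100).round(2),'turn',np.degrees((M.inv()*R.from_matrix(W)).as_rotvec()).round(1),'len',np.linalg.norm(d).round(3))
print('shift if turned first',(W.T@d*100).round(2),'w',o['grip_width'].round(4),'f',o['finger_force'],'F',np.round(o['force'],1),'q6',o['qpos'][5].round(2),'t',o['t'])
E
python3 -m pendant '[[[3.5,-2.2,-1.4,0,0,0],[3.5,-2.2,-1.4,0,0,0],[3.5,-2.2,-1.4,0,0,0],[3.5,-2.2,-1.4,0,0,0],[3.5,-2.2,-1.4,0,0,0],[3.5,-2.2,0,0,0,0],[3.5,-2.2,0,0,0,0],[3.5,-2.2,0,0,0,0],[3.5,-2.2,0,0,0,0],[3.5,-2.2,0,0,0,0]]]' 1 30
python3 -m pendant '[[[3.5,-2.2,0,0,0,0],[3.5,-2.2,0,0,0,0],[3.5,-2.2,0,0,0,0],[3.5,-2.2,0,0,0,0],[2,-1,0,0,0,0],[0,0,0,0,0,-8],[0,0,0,0,0,-8],[0,0,0,0,0,-8],[0,0,0,0,0,-8],[0,0,0,0,0,-8]]]'
python3 -m pendant '[[[0,0,0,0,0,-8],[0,0,0,0,0,-8],[0,0,0,0,0,-8],[0,0,0,0,0,-8],[0,0,0,0,0,-8],[0,0,0,0,0,-8],[0,0,0,0,0,-8],[0,0,0,0,0,-8],[0,0,0,0,0,0],[0,0,0,0,0,0]]]'
python3 go.py .626 -.171 .29 120
python3 - <<'E'
from h import *
I=camera_info('wrist');p,d=camera('wrist');cv2.imwrite('pics/w1.png',p);np.savez('w1.npz',p=p,d=d,**I)
print(-I['R'].T@I['t'],I['R'].round(2).tolist())
E
```

```text
t: 1.1
tcp_pos: [0.4558, -0.3482, 0.3008]
eef_rot: [-3.115, -0.407, 0.001]
force: [0.2, -0.6, 0.1]
grip_width: 0.0853
finger_force: 0.0
t: 2.1
tcp_pos: [0.5843, -0.2138, 0.3005]
eef_rot: [-2.783, -1.456, 0.001]
force: [-0.1, -0.9, -0.5]
grip_width: 0.0853
finger_force: 0.0
t: 3.1
tcp_pos: [0.5844, -0.2139, 0.3008]
eef_rot: [-1.601, -2.702, 0.0]
force: [-0.0, 0.4, -0.2]
grip_width: 0.0855
finger_force: 0.0
tcp [ 0.5844 -0.2139  0.3008] shift cm [1.77 5.71 1.08] turn [-0.  -0.  -1.3] len 0.061
[ 0.54282982 -0.1409511   0.44268819] [[0.88, 0.48, -0.0], [0.45, -0.83, 0.32], [0.15, -0.29, -0.95]]Traceback (most recent call last):
  File "go.py", line 9, in <module>
    print('shift if turned first',(W.T@d*100).round(2),'w',o['grip_width'].round(4),'f',o['finger_force'],'F',np.round(o['force'],1),'q6',o['qpos'][5].round(2),'t',o['t'])
                                                           ^^^^^^^^^^^^^^^^^^^^^
AttributeError: 'float' object has no attribute 'round'
```

View pics/w1.png

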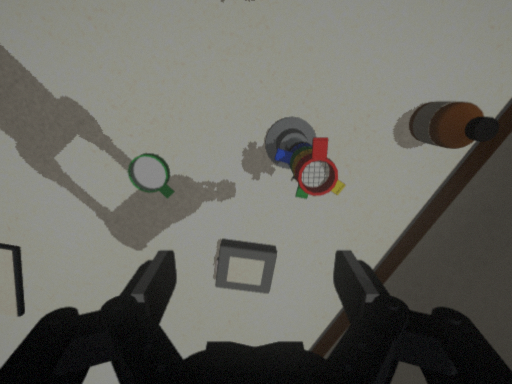

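The wrist view shows the red rim at (317,175), its tab at (320,148), the yellow tab at (340,187), green at (301,195) and blue at (284,156).

```bash
sed -i "s/o\['grip_width'\].round(4)/o['grip_width']/" go.py
cat > rim.py <<'E'
from h import *
import sys
from scipy.optimize import least_squares
# rim circle of a strainer in a picture: fit its outer outline points at height z
def rim(I,p,c,guess,z,R=.018):
    m=mask(p,c,90,40);w=np.zeros_like(m);g=proj(I,[*guess,z])[0]
    pr=np.linalg.norm(proj(I,[guess[0]+.03,guess[1],z])[0]-g)
    cv2.circle(w,tuple(int(v) for v in g),int(pr*1.5),1,-1)
    y,x=np.nonzero(m&w);P=onz(I,np.c_[x,y],z)[:,:2]
    r=least_squares(lambda v:np.hypot(*(P-v).T)-(R-.001),guess,loss='soft_l1',f_scale=.001).x
    D=P-r;t=D[np.hypot(*D.T)>.024].mean(0) if (np.hypot(*D.T)>.024).any() else [0,0]
    return r,np.degrees(np.arctan2(t[1],t[0]))
E
python3 - <<'E'
from rim import *
a=np.load('w1.npz');I={k:a[k] for k in('mtx','k1','R','t')}
r=onz(I,[(317,175)],.206)[0];print(r,rim(I,a['p'],'red',r[:2],.206))
for n,z,q in(('red',.206,(320,148)),('yellow',.186,(340,187)),('green',.166,(301,195)),('blue',.146,(284,156))):
    d=onz(I,[q],z)[0]-r;print(n,d[:2].round(3),np.degrees(np.arctan2(d[1],d[0])))
print('stand foot',onz(I,[(290,143)],.005))
for n,z,q in(('green',.012,(149,172)),):print(n,onz(I,[q],z))
E
python3 go.py .626 -.171 .27 120
```

```text
[ 0.62086949 -0.16973383  0.206     ] (array([ 0.61889119, -0.16765733]), np.float64(116.10914826058203))
red [-0.011  0.021] 116.68749991769417
yellow [ 0.033 -0.002] -3.334595595300876
green [ 0.01  -0.031] -71.85506033964882
blue [-0.023 -0.007] -164.07978235154596
stand foot [[ 0.62207207 -0.17088908  0.005     ]]
green [[ 0.44763429 -0.31728941  0.012     ]]
tcp [ 0.5844 -0.214   0.3009] shift cm [1.77 5.71 3.09] turn [-0.  -0.  -1.3] len 0.067
shift if turned first [1.64 5.75 3.09] w 0.08535409298959047 f 0.0 F [ 1.  -0.   0.3] q6 -0.89 t 3.15
```

```bash
python3 -m pendant '[[[0.7,1.8,0,0,0,0],[0.7,1.8,0,0,0,0],[0.7,1.8,0,0,0,0],[0,0,3,0,0,0],[0,0,2.5,0,0,0],[0,0,2,0,0,0],[0,0,0,0,0,0],[0,0,0,0,0,0]]]'
python3 go.py .6215 -.170 .1905 118.5
python3 - <<'E'
from rim import *
I=camera_info('wrist');p,d=camera('wrist');cv2.imwrite('pics/w2.png',p)
print(rim(I,p,'red',(.6215,-.17),.206))
E
```

```text
t: 3.95
tcp_pos: [0.6223, -0.1685, 0.2261]
eef_rot: [-1.596, -2.705, 0.0]
force: [-0.1, 0.1, 0.6]
grip_width: 0.0857
finger_force: 0.0
tcp [ 0.6223 -0.1685  0.2261] shift cm [-0.1  -0.14  3.56] turn [-0.  -0.   0.4] len 0.036
shift if turned first [-0.1  -0.14  3.56] w 0.08566669360856123 f 0.0 F [-0.1  0.1  0.6] q6 -0.81 t 3.95
(array([ 0.6195127 , -0.16544531]), np.float64(118.95734368506655))
```

View pics/w2.png

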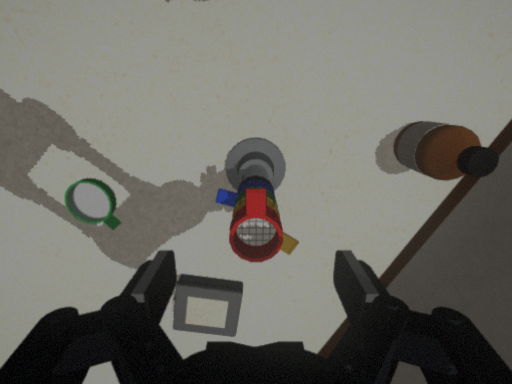

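The red rim is centred at (256,235), midway between the finger pads (175 and 334 give 254.5).

```bash
python3 - <<'E'
from h import *
I=camera_info('wrist');print(onz(I,[(256,235),(254.5,235)],.206))
E
python3 -m pendant '[[[-0.1,-0.1,1,0,0,0],[0,0,1,0,0,0],[0,0,1,0,0,0],[0,0,0.5,0,0,0],[0,0,0,0,0,0],[0,0,0,0,0,0],[0,0,0,0,0,0]]]'
python3 go.py .6215 -.170 .1905 118.5
```

```text
[[ 0.62220727 -0.16898393  0.206     ]
 [ 0.62134896 -0.16945634  0.206     ]]
t: 4.7
tcp_pos: [0.6216, -0.1711, 0.1918]
eef_rot: [1.597, 2.705, 0.0]
force: [0.0, -0.2, -0.3]
grip_width: 0.0854
finger_force: 0.0
tcp [ 0.6216 -0.1711  0.1918] shift cm [0.1  0.04 0.13] turn [0.  0.  0.4] len 0.002
shift if turned first [0.1  0.04 0.13] w 0.085395062913057 f 0.0 F [ 0.  -0.2 -0.3] q6 -0.81 t 4.7
```

```bash
python3 -m pendant '[[[0.1,0,0.1,0,0,0],[0,0,0,0,0,0],[0,0,0,0,0,0],[0,0,0,0,0,0],[0,0,0,0,0,0],[0,0,0,0,0,0],[0,0,0,0,0,0],[0,0,0,0,0,0],[0,0,0,0,0,0],[0,0,0,0,0,0]]]' -1 25
python3 go.py .6215 -.170 .1905 118.5
```

```text
t: 5.7
tcp_pos: [0.621, -0.1701, 0.1905]
eef_rot: [1.597, 2.705, 0.0]
force: [0.1, -0.3, 1.7]
grip_width: 0.0341
finger_force: 28.9
tcp [ 0.621  -0.1701  0.1905] shift cm [-0.02  0.05 -0.  ] turn [0.  0.  0.4] len 0.001
shift if turned first [-0.02  0.05 -0.  ] w 0.03410989829712053 f 28.88399695046246 F [ 0.1 -0.3  1.7] q6 -0.81 t 5.7
```

```bash
python3 -m pendant '[[[0,0,-0.3,0,0,0],[0,0,-0.5,0,0,0],[0,0,-1,0,0,0],[0,0,-1.2,0,0,0],[0,0,-1.5,0,0,0],[0,0,-2,0,0,0],[0,0,0,0,0,0],[0,0,0,0,0,0]]]'
python3 - <<'E'
from h import *
p,d=camera('wrist');cv2.imwrite('pics/w3.png',p)
E
python3 go.py .5925 .148 .255 118.5
```

```text
t: 6.5
tcp_pos: [0.6215, -0.1702, 0.2567]
eef_rot: [1.596, 2.703, 0.001]
force: [-0.2, 0.2, -0.0]
grip_width: 0.0339
finger_force: 28.6
tcp [ 0.6208 -0.17    0.2554] shift cm [29.21 12.88  0.04] turn [0.  0.  0.4] len 0.319
shift if turned first [29.3  12.69  0.04] w 0.03383345078822818 f 28.64343502325937 F [-0.2  0.1 -0.1] q6 -0.81 t 6.55
```

View pics/w3.png

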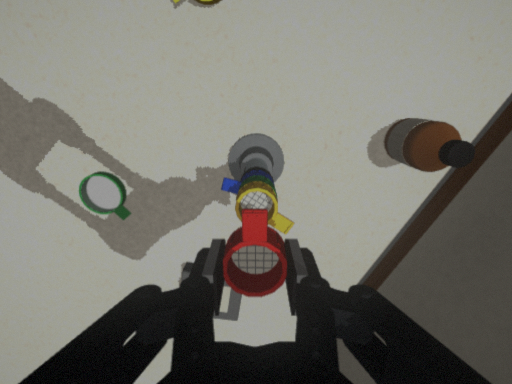

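Red is held upright at (255,262); yellow stays seated at (257,203). Next I carry red to its dish.

```bash
python3 -m pendant '[[[3.6,1.6,0,0,0,0],[3.6,1.6,0,0,0,0],[3.6,1.6,0,0,0,0],[3.6,1.6,0,0,0,0],[3.6,1.6,0,0,0,0],[3.6,1.6,2,0,0,0],[3.6,1.6,3,0,0,0],[2,1,4,0,0,0],[0,0,0,0,0,0],[0,0,0,0,0,0]]]'
cat > look.py <<'E'
import sys
from rim import *
# look.py picname colour gx gy : wrist picture, dish circle fit
n,c,gx,gy=sys.argv[1],sys.argv[2],float(sys.argv[3]),float(sys.argv[4])
I=camera_info('wrist');p,d=camera('wrist');cv2.imwrite(f'pics/{n}.png',p);np.savez(n+'.npz',p=p,d=d,**I)
m=mask(p,c);y,x=np.nonzero(m);P=onz(I,np.c_[x,y],.012)[:,:2];P=P[np.hypot(*(P-[gx,gy]).T)<.042]
r=least_squares(lambda v:np.hypot(*(P-v).T)-.029,[gx,gy],loss='soft_l1',f_scale=.002)
print(len(P),r.x.round(4),proj(I,[*r.x,.015]))
E
python3 look.py w4 red .5925 .148
python3 go.py .5925 .148 .018 118.5
```

```text
t: 7.55
tcp_pos: [0.5946, 0.127, 0.1632]
eef_rot: [-1.593, -2.704, 0.005]
force: [0.4, 0.7, 0.7]
grip_width: 0.034
finger_force: 28.6
647 [0.5913 0.1484] [[263.6406888  162.95938224]]
tcp [0.5963 0.1266 0.1652] shift cm [ 2.06  0.72 14.72] turn [-0.1  0.   0.4] len 0.149
shift if turned first [ 2.06  0.69 14.72] w 0.03385699300914548 f 28.634014448616654 F [ 0.2 -0.3  0.6] q6 -0.34 t 7.6
```

View pics/w4.png

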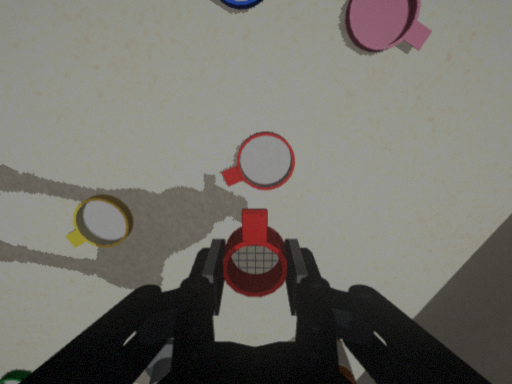

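The dish is at (266,160), matching the fit of (0.592,0.148). I lower red into it.

```bash
python3 -m pendant '[[[1.1,0.35,2,0,0,0],[1,0.35,3,0,0,0],[0,0,3,0,0,0],[0,0,2.5,0,0,0],[0,0,1.5,0,0,0],[0,0,0.8,0,0,0],[0,0,0,0,0,0],[0,0,0,0,0,0],[0,0,0,0,0,0]]]'
python3 go.py .592 .148 .018 118.5
```

```text
t: 8.5
tcp_pos: [0.5938, 0.149, 0.0391]
eef_rot: [1.596, 2.703, 0.003]
force: [0.6, 0.8, -0.8]
grip_width: 0.0336
finger_force: 28.6
tcp [0.5938 0.149  0.0391] shift cm [ 0.   -0.21  2.11] turn [0.2 0.1 0.4] len 0.021
shift if turned first [-0.   -0.2   2.11] w 0.033605177764813296 f 28.64796856418252 F [ 0.6  0.8 -0.8] q6 -0.3 t 8.5
```

```bash
python3 -m pendant '[[[0,-0.2,0.7,0,0,0],[0,0,0.5,0,0,0],[0,0,0.3,0,0,0],[0,0,0.2,0,0,0],[0,0,0.1,0,0,0],[0,0,0.1,0,0,0],[0,0,0,0,0,0],[0,0,0,0,0,0]]]'
python3 -m pendant '[[[0,0,0.1,0,0,0],[0,0,0,0,0,0],[0,0,0,0,0,0]]]'
python3 -m pendant '[[[0,0,0.1,0,0,0],[0,0,0,0,0,0],[0,0,0,0,0,0]]]'
```

```text
t: 9.3
tcp_pos: [0.5907, 0.1479, 0.0184]
eef_rot: [1.597, 2.705, 0.0]
force: [0.3, -0.4, -0.2]
grip_width: 0.0336
finger_force: 28.6
t: 9.6
tcp_pos: [0.5905, 0.1479, 0.0173]
eef_rot: [-1.597, -2.705, 0.0]
force: [-0.2, 0.2, -0.7]
grip_width: 0.0339
finger_force: 28.6
t: 9.9
tcp_pos: [0.5907, 0.1479, 0.0165]
eef_rot: [1.597, 2.705, 0.0]
force: [-0.6, -0.1, 1.4]
grip_width: 0.0337
finger_force: 28.8
```

```bash
python3 -m pendant '[[[0,0,0.05,0,0,0],[0,0,0,0,0,0],[0,0,0,0,0,0]]]'
```

```text
t: 10.2
tcp_pos: [0.5908, 0.1479, 0.0165]
eef_rot: [1.597, 2.705, 0.0]
force: [-2.3, -0.2, 6.2]
grip_width: 0.034
finger_force: 29.1
```

Red is in contact. I release and rise.

```bash
python3 -m pendant '[[[0,0,0,0,0,0],[0,0,0,0,0,0],[0,0,0,0,0,0],[0,0,0,0,0,0],[0,0,-0.5,0,0,0],[0,0,-1,0,0,0],[0,0,-2,0,0,0],[0,0,-3,0,0,0],[0,0,-4,0,0,0],[0,0,-4,0,0,0]]]' 0.3
python3 -m pendant '[[[0,0,-4,0,0,0],[0,0,-4,0,0,0],[0,0,-2,0,0,0],[-3,-1.5,0,0,0,0],[-3,-1.5,0,0,0,0],[-3,-1.5,0,0,0,0],[-1,0,0,0,0,0],[0,0,0,0,0,0],[0,0,0,0,0,0]]]' 1
python3 look.py w5 red .5925 .148
python3 go.py .6215 -.170 .26 90
```

```text
t: 11.2
tcp_pos: [0.5902, 0.1478, 0.1627]
eef_rot: [-1.597, -2.705, 0.0]
force: [0.3, 0.4, 0.1]
grip_width: 0.0553
finger_force: 0.0
t: 12.1
tcp_pos: [0.5995, 0.0392, 0.2612]
eef_rot: [-1.598, -2.705, -0.001]
force: [-0.1, 0.5, 0.1]
grip_width: 0.0853
finger_force: 0.0
819 [0.5914 0.1473] [[290.19752506  87.41086549]]
tcp [0.5994 0.0396 0.261 ] shift cm [-19.41  -8.2    0.09] turn [ 0.  -0.  28.9] len 0.211
shift if turned first [-20.96   2.21   0.1 ] w 0.08566707427008942 f 0.0 F [-0.1 -0.5 -0.1] q6 -0.48 t 12.15
```

View pics/w5.png

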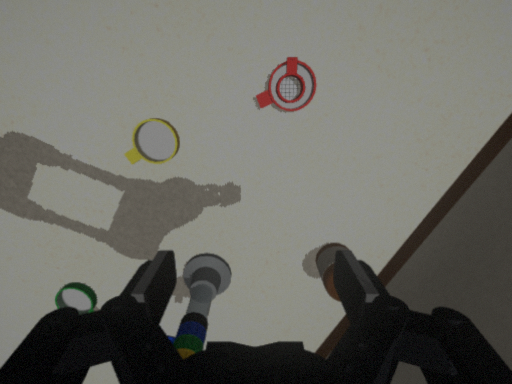

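Red stands upright in its dish at (290,87). Next is yellow, with tab at about -4°, so yaw 176.

```bash
python3 -m pendant '[[[-3.9,-1.6,0,0,0,0],[-3.9,-1.6,0,0,0,0],[-3.9,-1.6,0,0,0,0],[-3.9,-1.6,0,0,0,0],[-3.8,-1.8,0,0,0,0],[0,0,0,0,0,-8],[0,0,0,0,0,-8],[0,0,0,0,0,-8],[0,0,0,0,0,-8],[0,0,0,0,0,-8]]]'
python3 -m pendant '[[[0,0,1,0,0,-8],[0,0,2,0,0,-8],[0,0,2,0,0,-1],[0,0,0,0,0,0],[0,0,0,0,0,0]]]'
python3 look.py w6 yellow .463 -.006
python3 go.py .6215 -.170 .1705 176
python3 -c "
from h import *
a=np.load('w6.npz');print('yellow tab/axis expected px',proj(a,[[.6215,-.17,.186]]))"
```

```text
t: 13.15
tcp_pos: [0.6217, -0.1693, 0.2606]
eef_rot: [-0.564, -3.09, -0.001]
force: [-0.4, 0.8, 0.3]
grip_width: 0.0854
finger_force: 0.0
t: 13.65
tcp_pos: [0.6214, -0.1697, 0.2105]
eef_rot: [-0.112, -3.138, -0.001]
force: [-0.4, 1.0, 0.8]
grip_width: 0.0851
finger_force: 0.0
501 [ 0.4633 -0.0033] [[403.65907165  12.66807763]]
tcp [ 0.622  -0.1701  0.2116] shift cm [0.05 0.01 4.11] turn [-0.   0.  -0.1] len 0.041
shift if turned first [0.05 0.01 4.11] w 0.08538460874288042 f 0.0 F [-0.4  0.6  0.9] q6 -1.81 t 13.7
yellow tab/axis expected px [[255.28279553 235.14020706]]
```

View pics/w6.png

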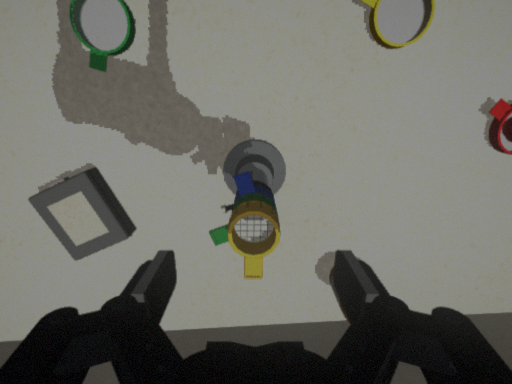

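The yellow rim is at (254,232), as expected, with its tab straight down at (254,266), clear of the fingers. I descend and grip.

```bash
python3 -m pendant '[[[0,0,1.3,0,0,0],[0,0,1.3,0,0,0],[0,0,1,0,0,0],[0,0,0.5,0,0,0],[0,0,0,0,0,0],[0,0,0,0,0,0]]]'
python3 -m pendant '[[[0,0,0,0,0,0],[0,0,0,0,0,0],[0,0,0,0,0,0],[0,0,0,0,0,0],[0,0,0,0,0,0],[0,0,0,0,0,0],[0,0,0,0,0,0],[0,0,0,0,0,0],[0,0,0,0,0,0]]]' -1 25
python3 -m pendant '[[[0,0,-0.3,0,0,0],[0,0,-0.5,0,0,0],[0,0,-1,0,0,0],[0,0,-1.2,0,0,0],[0,0,-1.5,0,0,0],[0,0,-2,0,0,0],[0,0,0,0,0,0],[0,0,0,0,0,0]]]'
python3 go.py .463 -.0045 .165 176
```

```text
t: 14.3
tcp_pos: [0.6213, -0.171, 0.1696]
eef_rot: [-0.113, -3.139, -0.0]
force: [-0.0, 0.6, -0.4]
grip_width: 0.0854
finger_force: 0.0
t: 15.2
tcp_pos: [0.6217, -0.171, 0.1703]
eef_rot: [0.113, 3.139, -0.0]
force: [0.3, 0.2, 4.8]
grip_width: 0.0334
finger_force: 28.8
t: 16.0
tcp_pos: [0.622, -0.1711, 0.2362]
eef_rot: [0.113, 3.137, -0.001]
force: [-0.6, -0.1, 0.6]
grip_width: 0.0339
finger_force: 28.3
tcp [ 0.622  -0.1711  0.2362] shift cm [17.07 15.48  7.07] turn [-0.   0.1 -0.1] len 0.241
shift if turned first [17.02 15.51  7.12] w 0.03393642765948374 f 28.322099131182767 F [-0.6 -0.1  0.6] q6 -1.81 t 16.0
```

```bash
python3 -m pendant '[[[2.8,2.6,0,0,0,0],[2.8,2.6,0,0,0,0],[2.8,2.6,0,0,0,0],[2.8,2.6,1,0,0,0],[2.8,2.6,3,0,0,0],[1,2.5,3,0,0,0],[0,0,0,0,0,0],[0,0,0,0,0,0]]]'
python3 look.py w7 yellow .463 -.0045
python3 go.py .463 -.0045 .0165 176
```

```text
t: 16.8
tcp_pos: [0.4816, -0.0052, 0.1634]
eef_rot: [-0.11, -3.137, 0.0]
force: [0.1, -1.9, -0.4]
grip_width: 0.0337
finger_force: 28.3
538 [ 0.4621 -0.0049] [[254.14368115 165.1025568 ]]
tcp [ 0.4831 -0.0057  0.1648] shift cm [ 2.020e+00 -1.000e-02  1.483e+01] turn [-0.   0.  -0.1] len 0.15
shift if turned first [ 2.02 -0.02 14.83] w 0.033918326536070034 f 28.317536461399868 F [-0.2 -1.   0.9] q6 -1.56 t 16.85
```

View pics/w7.png

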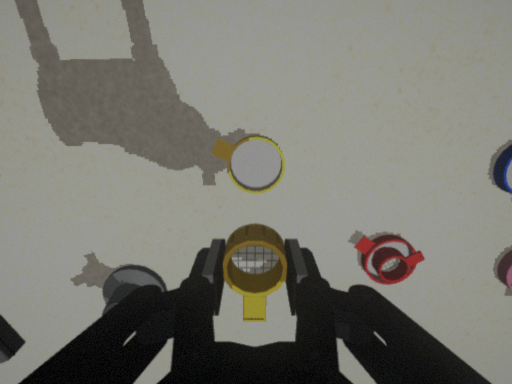

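The yellow dish is at (256,163), agreeing with the fit, and red still stands at (390,262). I lower yellow.

```bash
python3 -m pendant '[[[1.1,0,2,0,0,0],[1,0.05,3,0,0,0],[0,0,3,0,0,0],[0,0,2.5,0,0,0],[0,0,1.8,0,0,0],[0,0,1,0,0,0],[0,0,0.5,0,0,0],[0,0,0.3,0,0,0],[0,0,0,0,0,0],[0,0,0,0,0,0]]]'
python3 go.py .462 -.0045 .0165 176
```

```text
t: 17.85
tcp_pos: [0.4629, -0.0036, 0.0247]
eef_rot: [0.113, 3.138, -0.0]
force: [-0.5, 0.1, -0.2]
grip_width: 0.034
finger_force: 28.3
tcp [ 0.4629 -0.0036  0.0247] shift cm [ 0.09 -0.09  0.82] turn [ 0.   0.1 -0.1] len 0.008
shift if turned first [ 0.08 -0.09  0.82] w 0.03397496813695323 f 28.321219249628484 F [-0.5  0.1 -0.2] q6 -1.56 t 17.85
```

```bash
python3 -m pendant '[[[0,0,0.3,0,0,0],[0,0,0.2,0,0,0],[0,0,0.1,0,0,0],[0,0,0.1,0,0,0],[0,0,0,0,0,0],[0,0,0,0,0,0]]]'
python3 -m pendant '[[[0,0,0.1,0,0,0],[0,0,0,0,0,0],[0,0,0,0,0,0]]]'
```

```text
t: 18.45
tcp_pos: [0.4619, -0.0035, 0.0167]
eef_rot: [-0.113, -3.139, 0.0]
force: [0.1, -1.2, -0.9]
grip_width: 0.0338
finger_force: 28.3
t: 18.75
tcp_pos: [0.4622, -0.0035, 0.0163]
eef_rot: [0.113, 3.139, -0.0]
force: [-3.0, 0.9, 4.9]
grip_width: 0.0338
finger_force: 28.9
```

```bash
python3 -m pendant '[[[0,0,0,0,0,0],[0,0,0,0,0,0],[0,0,0,0,0,0],[0,0,0,0,0,0],[0,0,-0.5,0,0,0],[0,0,-1,0,0,0],[0,0,-2,0,0,0],[0,0,-3,0,0,0],[0,0,-4,0,0,0],[0,0,-4,0,0,0]]]' 0.3
python3 -m pendant '[[[0,0,-4,0,0,0],[0,0,-4,0,0,0],[-2.8,-2.6,0,0,0,0],[-2.8,-2.6,0,0,0,0],[-2.8,-2.6,0,0,0,0],[-2.8,-2.6,0,0,0,0],[-2.8,-2.6,0,0,0,0],[-2.8,-2.6,0,0,0,0],[0,0,0,0,0,8],[0,0,0,0,0,8]]]' 1
python3 -m pendant '[[[0,0,0,0,0,8],[0,0,0,0,0,8],[0,0,0,0,0,8],[0,0,0,0,0,8],[0,0,0,0,0,8],[0,0,0,0,0,8],[0,0,0,0,0,4],[0,0,0,0,0,0],[0,0,0,0,0,0]]]'
python3 look.py w8 green .453 -.320
python3 go.py .6215 -.170 .1505 108
python3 -c "
from h import *
a=np.load('w8.npz');print('axis px',proj(a,[[.6215,-.17,.166]]))"
```

```text
t: 19.75
tcp_pos: [0.4615, -0.0035, 0.1627]
eef_rot: [-0.113, -3.139, 0.0]
force: [1.2, 0.2, 0.0]
grip_width: 0.0554
finger_force: 0.0
t: 20.75
tcp_pos: [0.6189, -0.1724, 0.2411]
eef_rot: [-0.56, -3.091, -0.0]
force: [-0.8, -0.2, 1.0]
grip_width: 0.0857
finger_force: 0.0
t: 21.65
tcp_pos: [0.6183, -0.1712, 0.2414]
eef_rot: [1.847, 2.541, 0.0]
force: [-0.6, -0.3, -0.5]
grip_width: 0.0859
finger_force: 0.0
257 [ 0.45   -0.3218] [[113.41662153 226.61368556]]
tcp [ 0.6183 -0.1712  0.2413] shift cm [0.02 0.34 9.08] turn [ 0.  0. -0.] len 0.091
shift if turned first [0.01 0.34 9.08] w 0.08562095521674493 f 0.0 F [ 0.2  0.6 -0.4] q6 -0.62 t 21.7
axis px [[260.43367831 205.0022662 ]]
```

View pics/w8.png

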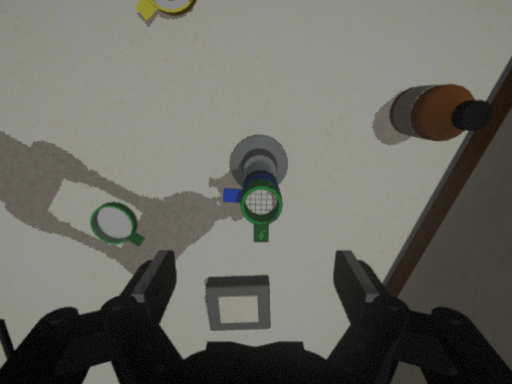

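The green rim is at (261,203), as predicted, with its tab at (261,232). I descend and grip.

```bash
python3 -m pendant '[[[0,0.3,2,0,0,0],[0,0,2.5,0,0,0],[0,0,2,0,0,0],[0,0,1.5,0,0,0],[0,0,0.8,0,0,0],[0,0,0.3,0,0,0],[0,0,0,0,0,0],[0,0,0,0,0,0]]]'
python3 -m pendant '[[[0,0,0,0,0,0],[0,0,0,0,0,0],[0,0,0,0,0,0],[0,0,0,0,0,0],[0,0,0,0,0,0],[0,0,0,0,0,0],[0,0,0,0,0,0],[0,0,0,0,0,0],[0,0,0,0,0,0]]]' -1 25
python3 -m pendant '[[[0,0,-0.3,0,0,0],[0,0,-0.5,0,0,0],[0,0,-1,0,0,0],[0,0,-1.2,0,0,0],[0,0,-1.5,0,0,0],[0,0,-2,0,0,0],[0,0,0,0,0,0],[0,0,0,0,0,0]]]'
python3 go.py .453 -.320 .165 108
```

```text
t: 22.5
tcp_pos: [0.622, -0.1705, 0.151]
eef_rot: [1.848, 2.538, 0.001]
force: [-0.0, 0.0, 0.8]
grip_width: 0.0855
finger_force: 0.0
t: 23.4
tcp_pos: [0.6214, -0.1703, 0.1503]
eef_rot: [1.849, 2.539, 0.0]
force: [-0.3, -0.2, 4.2]
grip_width: 0.034
finger_force: 27.9
t: 24.2
tcp_pos: [0.6218, -0.1705, 0.2162]
eef_rot: [1.848, 2.538, 0.001]
force: [0.7, -0.0, -0.9]
grip_width: 0.0338
finger_force: 27.4
tcp [ 0.6218 -0.1705  0.2162] shift cm [ -9.04 -20.67   5.09] turn [ 0.1  0.1 -0.1] len 0.231
shift if turned first [ -9.01 -20.68   5.12] w 0.03378523085012807 f 27.380198144819587 F [ 0.7 -0.  -0.9] q6 -0.62 t 24.2
```

```bash
python3 -m pendant '[[[-2.1,-3.4,0,0,0,0],[-2.1,-3.4,0,0,0,0],[-2.1,-3.4,0,0,0,0],[-2.1,-3.4,0,0,0,0],[-2.1,-3.4,2,0,0,0],[-1,-3,3,0,0,0],[0,0,0,0,0,0],[0,0,0,0,0,0]]]'
python3 look.py w9 green .453 -.320
python3 go.py .453 -.320 .0165 108
```

```text
t: 25.0
tcp_pos: [0.4645, -0.3406, 0.1627]
eef_rot: [-1.849, -2.535, -0.001]
force: [-0.0, -0.5, -0.5]
grip_width: 0.034
finger_force: 27.4
535 [ 0.4507 -0.3217] [[249.32005416 161.4992524 ]]
tcp [ 0.466  -0.3408  0.1642] shift cm [ 2.36 -0.6  14.77] turn [-0.  -0.1 -0.2] len 0.15
shift if turned first [ 2.38 -0.6  14.77] w 0.03380780917383233 f 27.366256623063236 F [ 0.8 -0.8  0.3] q6 -0.99 t 25.05
```

```bash
python3 -m pendant '[[[1.2,-0.4,2,0,0,0],[1.1,-0.4,3,0,0,0],[0,0,3,0,0,0],[0,0,2.5,0,0,0],[0,0,1.7,0,0,0],[0,0,1,0,0,0],[0,0,0.5,0,0,0],[0,0,0.3,0,0,0],[0,0,0,0,0,0],[0,0,0,0,0,0]]]'
python3 go.py .451 -.3215 .0165 108
```

```text
t: 26.05
tcp_pos: [0.4523, -0.3222, 0.0258]
eef_rot: [1.848, 2.538, -0.0]
force: [-0.6, 0.5, -0.4]
grip_width: 0.0338
finger_force: 27.4
tcp [ 0.4523 -0.3222  0.0258] shift cm [ 0.11 -0.1   0.93] turn [ 0.1  0.1 -0.1] len 0.009
shift if turned first [ 0.11 -0.1   0.93] w 0.03379343066519181 f 27.379269464872777 F [-0.6  0.5 -0.4] q6 -0.98 t 26.05
```

```bash
python3 -m pendant '[[[0,0,0.4,0,0,0],[0,0,0.2,0,0,0],[0,0,0.1,0,0,0],[0,0,0.1,0,0,0],[0,0,0,0,0,0],[0,0,0,0,0,0]]]'
python3 -m pendant '[[[0,0,0.1,0,0,0],[0,0,0,0,0,0],[0,0,0,0,0,0]]]'
```

```text
t: 26.65
tcp_pos: [0.4514, -0.3217, 0.0167]
eef_rot: [-1.849, -2.54, -0.0]
force: [-0.3, 0.4, -0.2]
grip_width: 0.0338
finger_force: 27.4
t: 26.95
tcp_pos: [0.4517, -0.3219, 0.0163]
eef_rot: [1.849, 2.539, -0.0]
force: [-1.3, 0.7, 4.5]
grip_width: 0.0339
finger_force: 27.9
```

```bash
python3 -m pendant '[[[0,0,0,0,0,0],[0,0,0,0,0,0],[0,0,0,0,0,0],[0,0,0,0,0,0],[0,0,-0.5,0,0,0],[0,0,-1,0,0,0],[0,0,-2,0,0,0],[0,0,-3,0,0,0],[0,0,-4,0,0,0],[0,0,-4,0,0,0]]]' 0.3
python3 -m pendant '[[[0,0,-3,0,0,0],[0,0,-2,0,0,0],[1.5,3.4,0,0,0,0],[1.5,3.4,0,0,0,0],[1.5,3.4,0,0,0,0],[1.5,3.5,0,0,0,0],[1.5,3.5,0,0,0,0],[1.5,3.5,0,0,0,0],[0,0,0,0,0,8],[0,0,0,0,0,8]]]' 1
python3 -m pendant '[[[0,0,0,0,0,8],[0,0,0,0,0,8],[0,0,0,0,0,8],[0,0,0,0,0,8],[0,0,0,0,0,8],[0,0,0,0,0,8],[0,0,0,0,0,8],[0,0,0,0,0,8],[0,0,0,0,0,8],[0,0,0,0,0,5]]]'
python3 -m pendant '[[[0,0,0,0,0,0],[0,0,0,0,0,0]]]'
python3 look.py w10 blue .4915 .291
python3 go.py .6215 -.170 .1305 15
python3 -c "
from h import *
a=np.load('w10.npz');print('axis px',proj(a,[[.6215,-.17,.146]]))"
```

```text
t: 27.95
tcp_pos: [0.4512, -0.3214, 0.1627]
eef_rot: [-1.849, -2.54, -0.0]
force: [1.2, -0.6, -0.3]
grip_width: 0.0556
finger_force: 0.0
t: 28.95
tcp_pos: [0.6219, -0.1712, 0.2116]
eef_rot: [2.188, 2.254, 0.0]
force: [-0.0, 0.1, 0.9]
grip_width: 0.0849
finger_force: 0.0
t: 29.95
tcp_pos: [0.6209, -0.1725, 0.2118]
eef_rot: [3.116, 0.4, 0.001]
force: [-0.7, 0.3, 0.2]
grip_width: 0.0852
finger_force: 0.0
t: 30.15
tcp_pos: [0.6209, -0.1725, 0.2115]
eef_rot: [3.114, 0.41, 0.001]
force: [-0.5, -0.4, 1.1]
grip_width: 0.0854
finger_force: 0.0
0 [0.4915 0.291 ] [[-140.09078466  172.7109558 ]]
tcp [ 0.6209 -0.1725  0.2113] shift cm [ 0.12 -0.22  8.08] turn [ 0. -0. -0.] len 0.081
shift if turned first [ 0.12 -0.22  8.08] w 0.08542713997481764 f 0.0 F [-0.3  0.1  0.3] q6 1.0 t 30.2
axis px [[251.49502625 206.61651915]]
```

View pics/w10.png

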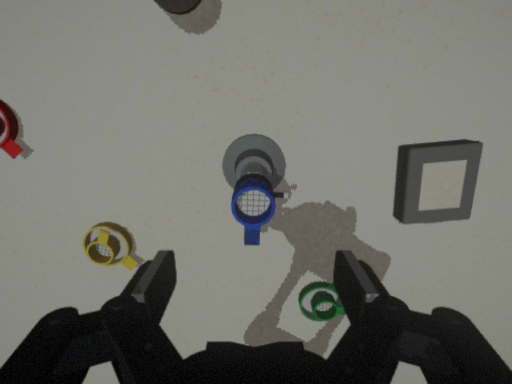

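The blue rim is at (253,203), as expected, with its tab at (252,235). Green stands in its dish at (322,302) and yellow at (105,245). I grip blue.

```bash
python3 -m pendant '[[[0.1,-0.2,2,0,0,0],[0,0,2,0,0,0],[0,0,2,0,0,0],[0,0,1.2,0,0,0],[0,0,0.6,0,0,0],[0,0,0.3,0,0,0],[0,0,0,0,0,0],[0,0,0,0,0,0]]]'
python3 -m pendant '[[[0,0,0,0,0,0],[0,0,0,0,0,0],[0,0,0,0,0,0],[0,0,0,0,0,0],[0,0,0,0,0,0],[0,0,0,0,0,0],[0,0,0,0,0,0],[0,0,0,0,0,0],[0,0,0,0,0,0]]]' -1 25
python3 -m pendant '[[[0,0,-0.3,0,0,0],[0,0,-0.5,0,0,0],[0,0,-1,0,0,0],[0,0,-1.2,0,0,0],[0,0,-1.5,0,0,0],[0,0,-2,0,0,0],[0,0,0,0,0,0],[0,0,0,0,0,0]]]'
python3 go.py .4915 .2905 .165 15
```

```text
t: 31.0
tcp_pos: [0.622, -0.1705, 0.1309]
eef_rot: [3.114, 0.407, 0.003]
force: [-0.2, 0.4, 0.0]
grip_width: 0.0853
finger_force: 0.0
t: 31.9
tcp_pos: [0.6216, -0.1704, 0.1303]
eef_rot: [3.115, 0.407, 0.001]
force: [-0.8, -0.9, 4.0]
grip_width: 0.0338
finger_force: 25.4
t: 32.7
tcp_pos: [0.6218, -0.1705, 0.1962]
eef_rot: [3.114, 0.407, 0.003]
force: [-0.3, -0.3, 0.1]
grip_width: 0.0336
finger_force: 25.5
tcp [ 0.6218 -0.1705  0.1962] shift cm [ -0.76 -47.9    3.06] turn [ 0.1 -0.1 -0.1] len 0.48
shift if turned first [ -0.66 -47.9    3.12] w 0.03360420807493359 f 25.530758751556277 F [-0.3 -0.3  0.1] q6 1.0 t 32.7
```

```bash
python3 -m pendant '[[[0,-2,0,0,0,0],[0,-4,0,0,0,0],[0,-4,0,0,0,0],[0,-4,0,0,0,0],[0,-4,0,0,0,0],[0,-4,0,0,0,0],[0,-4,0,0,0,0],[0,-4,0,0,0,0],[0,-4,0,0,0,0],[0,-4,0,0,0,0]]]'
python3 -m pendant '[[[-1,-4,1,0,0,0],[-1,-4,1,0,0,0],[-1,-2,1,0,0,0],[0,0,0,0,0,0],[0,0,0,0,0,0],[0,0,0,0,0,0]]]'
python3 look.py w11 blue .4915 .291
python3 go.py .4915 .2905 .0165 15
```

```text
t: 33.7
tcp_pos: [0.5213, 0.1988, 0.1934]
eef_rot: [3.115, 0.407, -0.004]
force: [1.9, -0.7, 0.9]
grip_width: 0.034
finger_force: 25.5
t: 34.3
tcp_pos: [0.4692, 0.2854, 0.1648]
eef_rot: [3.115, 0.406, 0.0]
force: [0.3, 0.4, -0.4]
grip_width: 0.0341
finger_force: 25.5
683 [0.4905 0.2907] [[254.75052954 159.40196889]]
tcp [0.4696 0.2853 0.1651] shift cm [ 2.25  0.06 14.86] turn [ 0.  -0.  -0.2] len 0.15
shift if turned first [ 2.25  0.07 14.86] w 0.033984661720946815 f 25.541999749839306 F [-0.3  0.1  0.1] q6 1.81 t 34.35
```

```bash
python3 -m pendant '[[[1.1,0,2,0,0,0],[1.1,0,3,0,0,0],[0,0,3,0,0,0],[0,0,2.5,0,0,0],[0,0,1.8,0,0,0],[0,0,1,0,0,0],[0,0,0.5,0,0,0],[0,0,0.3,0,0,0],[0,0,0,0,0,0],[0,0,0,0,0,0]]]'
python3 go.py .491 .2905 .0165 15
```

```text
t: 35.35
tcp_pos: [0.4911, 0.2919, 0.0248]
eef_rot: [-3.115, -0.407, -0.003]
force: [0.1, -0.2, -0.3]
grip_width: 0.034
finger_force: 25.5
tcp [0.4911 0.2919 0.0248] shift cm [-0.04  0.14  0.83] turn [-0.  -0.1 -0.1] len 0.008
shift if turned first [-0.04  0.14  0.83] w 0.03402579305573999 f 25.541885560378432 F [ 0.1 -0.2 -0.3] q6 1.8 t 35.35
```

```bash
python3 -m pendant '[[[0,0,0.3,0,0,0],[0,0,0.2,0,0,0],[0,0,0.1,0,0,0],[0,0,0.1,0,0,0],[0,0,0,0,0,0],[0,0,0,0,0,0]]]'
python3 -m pendant '[[[0,0,0.1,0,0,0],[0,0,0,0,0,0],[0,0,0,0,0,0]]]'
```

```text
t: 35.95
tcp_pos: [0.4902, 0.2915, 0.0167]
eef_rot: [3.115, 0.407, -0.0]
force: [-0.9, 0.1, -0.1]
grip_width: 0.0337
finger_force: 25.5
t: 36.25
tcp_pos: [0.4905, 0.2917, 0.0162]
eef_rot: [-3.115, -0.407, -0.001]
force: [-1.7, -0.6, 3.9]
grip_width: 0.034
finger_force: 25.9
```

Blue is in contact. I release, rise, move aside and take a final look.

```bash
python3 -m pendant '[[[0,0,0,0,0,0],[0,0,0,0,0,0],[0,0,0,0,0,0],[0,0,0,0,0,0],[0,0,-0.5,0,0,0],[0,0,-1,0,0,0],[0,0,-2,0,0,0],[0,0,-3,0,0,0],[0,0,-4,0,0,0],[0,0,-4,0,0,0]]]' 0.3
python3 -m pendant '[[[0,0,-4,0,0,0],[0,0,-4,0,0,0],[0,0,-4,0,0,0],[-1,-3,0,0,0,0],[-1,-4,0,0,0,0],[-1,-4,0,0,0,0],[0,-3,0,0,0,0],[0,0,0,0,0,0],[0,0,0,0,0,0]]]'
python3 - <<'E'
from h import *
p,_=camera('top');s,_=camera('scene')
a=cv2.resize(p[100:290,100:420],(800,475),interpolation=cv2.INTER_CUBIC)
b=cv2.resize(s[140:240,125:345],(800,364)[:2],interpolation=cv2.INTER_CUBIC)
im=np.vstack([cv2.resize(a,(550,327)),cv2.resize(b,(550,250))]);cv2.imwrite('pics/fin.png',im)
E
```

```text
t: 37.25
tcp_pos: [0.4899, 0.2914, 0.1627]
eef_rot: [3.115, 0.407, -0.0]
force: [0.8, -0.3, 0.3]
grip_width: 0.0557
finger_force: 0.0
t: 38.15
tcp_pos: [0.425, 0.4194, 0.2814]
eef_rot: [3.115, 0.41, 0.001]
force: [-0.1, -0.5, 0.7]
grip_width: 0.0552
finger_force: 0.0
```

View pics/fin.png

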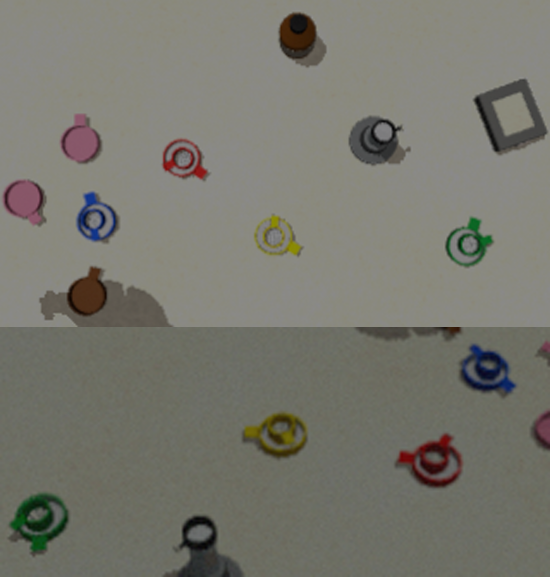

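All four strainers stand upright in their own dishes: red (183,158), yellow (274,237), green (467,244) and blue (96,219). The bottle and the box have not moved.

```bash
python3 -c "from workcell import *;print(close_job())"
```

```text
the job is handed in; nothing more can be done
None
```

I took the cascade apart from the top down and set each strainer down gently, upright in the dish of its own colour, then handed the job in after about 38 s of robot time.

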